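True a whetstone with the flattening block

ROBOT

A 6-joint arm with a two-finger parallel gripper is mounted at the origin on a cart in front of the work surface, level with it; the furniture and walls round the work are solid. World frame = base frame: x ahead of the robot, y to its left, z up, the work surface at z = 0. Lengths are in m, angles in rad, forces in N, time in s.
With the tool pointing down it reaches from about 0.3 to 0.75 m from the base axis. Payload 8.5 kg.
Tool frame: the origin (TCP) lies midway between the tips of the shut fingers; the grasp point (between the pads) lies 19 mm behind it (manip.hold_point_z is the z of the grasp point in the tool frame, in m); z points along the fingers, y is the line along which they close (so a half turn about z gives the same grasp; the last joint's range is limited). The gripper opens to 85 mm and grips with 20 to 120 N. Pads are 22 mm wide; open, the fingers measure 114 mm over their backs; the gripper's body (76 mm by 85 mm) begins 54 mm behind the grasp point. The pads swing forward as they close: fully open they stand 13 mm farther back than shut.
Start: joints at [-0.215, 0.381, 1.297, -0, 1.464, -0.215], TCP at [0.55, 0, 0.231] pointing down, gripper open.
Joint ranges: [-3.11, 3.11], [-0.89, 2.33], [0.22, 2.48], [-1.42, 4.56], [0.17, 2.85], [-2.88, 2.88]. Speed limits (rad/s): [2.39, 2.39, 3.14, 3.14, 3.14, 3.14].

INTERFACE

Orientations are given as a unit quaternion [x, y, z, w].
In Python, from workcell import manip, cams gives the robot as it stands (manip), with the cameras (cams).
- The arm moves only by the shell command python3 jog.py 'ROWS'. ROWS is rows parted by semicolons, their numbers by spaces, 1 to 5 of them, each of 7 numbers: the opening from 0.0 (shut) to 1.0 (fully open), then dx, dy, dz in m, then a rotation vector rx, ry, rz in rad; each row is the pose to reach, as a shift and turn from the pose commanded when the command began, along the tool's axes at that moment; what a row does not reach only later rows make up. A row lasts 1/8 s, in which the tool goes at most 0.0625 m and 0.188 rad, less where a joint would pass 70% of its speed; a pose out of reach is approached as far as the arm can. The fingers move at their own pace and stop on an object; the grip force is fixed at half the most. Time passes only in rows, so rows that do not move let the fingers close. It prints the time, the measured TCP pose, the force, the opening and the grip force at its end.
- manip.get_obs(): the state, without advancing time (a new reading comes with each control period).
- cams.grab_frame(name): name is "scene" or "side" or "wrist"; returns a dict with "frame" (400x640x3 uint8, red, green, blue), "vfov" (degrees; the focal length in pixels is half the picture's height over the tangent of half this angle, whatever the lens; pixels are square), "cx", "cy" (the principal point, pixels), "cam_to_world" (4x4, takes a point from camera to world coordinates); the wrist camera has in their place "T_tool_cam" (4x4, takes a point from camera to tool coordinates, whose origin is the TCP and whose axes are the flange's). Camera axes: x right, y down, z forward; pixel columns grow to the right and rows downward; lengths in m; the calibration is good to about 2 mm. A picture is of the moment at which its call begins: read the wrist's pose just before it. There is no depth.
- manip.finish_job(): hands the job in; it is judged then, once.
The state is a dict: "clock": time; "q": joint angles; "joint_vel": joint speeds; "joint_torque": joint torques, N m; "eef_pos": TCP position; "ee_rot": TCP orientation; "force": force on the tool from outside, world axes, zero at the start; "moment": the same for the moment, N m; "finger_gap": opening from 0.0 (shut) to 1.0 (fully open); "finger_force": force on a finger pad.
Only numpy, scipy, OpenCV 4.12 (cv2) and the standard library are available. Lean on these libraries where they do the work, as an engineer would, in place of code of your own. Each camera call takes 0.05 s, during which the arm holds its last target. There are 200 camera calls.

TASK

Flatten the whetstone: take the blue-handled block from its grey tray, set it lengthwise on the stone, level with the stone's red-stop end, and rub it slowly in one unbroken stroke along the middle of the stone to the plain end and back to the red end, the handle kept pressed about half-way into its yellow foam (never hard) all the way. Then put the block back flat in its tray, let go, and leave everything else where it stands.

Things in the scene. Friction and masses are not known exactly. Their poses are not given: they have to be found in the camera images.
- whetstone: Sharpening stone, cream top, 204 long (x) x 70 wide (y), in a black holder 232 x 86 fixed to the worktop. Origin: centre of the holder's underside; the stone's level top is 46 above it. The stop at the -x end is red with a red thumbscrew, at the +x end black; both 14 below the stone's top. With the block level with a stone end, its centre is 52 from the stone's centre.
- stone_red_end (a point): middle of the stone's top edge at the red end (x = -102, y = 0, z = 46 of the whetstone)
- stone_plain_end (a point): middle of the stone's top edge at the plain (black) end (x = +102, y = 0, z = 46 of the whetstone)
- stone_top (a point): centre of the stone's top face; same axes as the whetstone
- flat_block: Flattening block, 0.26 kg: metal sole 100 (x) x 58 (y) x 14 high, on it a yellow foam strip 24 wide, on that a blue handle bar 84 (x) x 28 (y), 30 to 58 above the sole's underside when not pressed; all centred. Origin: centre of the sole's underside; z up. Either way round is alike.
- handle (a joint): how far the handle is pressed down into its foam: 0 free, 0.012 m fully down (hard stop). It springs back, 800 N/m: half-way, 6 mm, takes about 5 N.
- handle_mid (a point): point in the blue handle to grip, across its 28 mm width: on the centre line, 48 above the sole's underside when not pressed (10 below the handle's top); moves with the handle, same axes as the block
- block_tray: shallow grey tray fixed to the worktop, 142 (x) x 102 (y) outside, walls 5 thick and 12 high, floor 5 thick: inside 132 x 92. Origin: centre of its underside; z up. The block starts in it.
- tuna_tin: small turquoise food tin, 58 diameter, 72 tall; bystander, stands loose; origin at the centre of its underside
- salt_shaker: glass salt shaker with a grey top, 44 diameter, 90 tall; bystander, stands loose; origin at the centre of its underside
- spice_b: spice jar with a green lid, 46 diameter, 106 tall; bystander, stands loose; origin at the centre of its underside

How it is judged:
On the way, in this order (a step that is already met when the one before it is completed fails the run):
1. the block lies flat and lengthwise on the stone at the red end, handle pressed part-way in (x of flat_block in the frame of whetstone below -0.042 m and y of flat_block in the frame of whetstone between -0.018 and 0.018 m and angle between the x axis of flat_block and the x axis of whetstone, either way round below 0.2 rad and angle between the z axis of flat_block and the z axis of whetstone, either way round below 0.1 rad and value of joint handle between 0.002 and 0.0105 m and contact force between flat_block and whetstone above 1.5 N), for 0.1 s.
2. stroke out: still pressed flat on the stone, a third of the way (x of flat_block in the frame of whetstone above -0.021 m and y of flat_block in the frame of whetstone between -0.018 and 0.018 m and angle between the x axis of flat_block and the x axis of whetstone, either way round below 0.2 rad and angle between the z axis of flat_block and the z axis of whetstone, either way round below 0.1 rad and value of joint handle between 0.002 and 0.0105 m and contact force between flat_block and whetstone above 1.5 N), for 0.06 s.
3. stroke out: still pressed flat on the stone, half-way (x of flat_block in the frame of whetstone above 0 m and y of flat_block in the frame of whetstone between -0.018 and 0.018 m and angle between the x axis of flat_block and the x axis of whetstone, either way round below 0.2 rad and angle between the z axis of flat_block and the z axis of whetstone, either way round below 0.1 rad and value of joint handle between 0.002 and 0.0105 m and contact force between flat_block and whetstone above 1.5 N), for 0.06 s.
4. stroke out: still pressed flat on the stone, two thirds of the way (x of flat_block in the frame of whetstone above 0.021 m and y of flat_block in the frame of whetstone between -0.018 and 0.018 m and angle between the x axis of flat_block and the x axis of whetstone, either way round below 0.2 rad and angle between the z axis of flat_block and the z axis of whetstone, either way round below 0.1 rad and value of joint handle between 0.002 and 0.0105 m and contact force between flat_block and whetstone above 1.5 N), for 0.06 s.
5. stroke out: still pressed flat on the stone, at the plain end (x of flat_block in the frame of whetstone above 0.042 m and y of flat_block in the frame of whetstone between -0.018 and 0.018 m and angle between the x axis of flat_block and the x axis of whetstone, either way round below 0.2 rad and angle between the z axis of flat_block and the z axis of whetstone, either way round below 0.1 rad and value of joint handle between 0.002 and 0.0105 m and contact force between flat_block and whetstone above 1.5 N), for 0.06 s.
6. stroke back: still pressed flat on the stone, a third of the way (x of flat_block in the frame of whetstone below 0.021 m and y of flat_block in the frame of whetstone between -0.018 and 0.018 m and angle between the x axis of flat_block and the x axis of whetstone, either way round below 0.2 rad and angle between the z axis of flat_block and the z axis of whetstone, either way round below 0.1 rad and value of joint handle between 0.002 and 0.0105 m and contact force between flat_block and whetstone above 1.5 N), for 0.06 s.
7. stroke back: still pressed flat on the stone, half-way (x of flat_block in the frame of whetstone below 0 m and y of flat_block in the frame of whetstone between -0.018 and 0.018 m and angle between the x axis of flat_block and the x axis of whetstone, either way round below 0.2 rad and angle between the z axis of flat_block and the z axis of whetstone, either way round below 0.1 rad and value of joint handle between 0.002 and 0.0105 m and contact force between flat_block and whetstone above 1.5 N), for 0.06 s.
8. stroke back: still pressed flat on the stone, two thirds of the way (x of flat_block in the frame of whetstone below -0.021 m and y of flat_block in the frame of whetstone between -0.018 and 0.018 m and angle between the x axis of flat_block and the x axis of whetstone, either way round below 0.2 rad and angle between the z axis of flat_block and the z axis of whetstone, either way round below 0.1 rad and value of joint handle between 0.002 and 0.0105 m and contact force between flat_block and whetstone above 1.5 N), for 0.06 s.
9. stroke back: still pressed flat on the stone, at the red end again (all of step 1), for 0.06 s.
At the end, for the whole second after the job is handed in: After the pressed stroke out and back (handle 2 to 10.5 mm in, within 18 mm of the middle line, 0.2 rad in line, over 42 mm either way), the block rests on its tray's floor: centre within 25 mm of the tray's, height within 3 mm, level within 0.06 rad, handle sprung back to under 3 mm (z of flat_block in the frame of block_tray between 0.002 and 0.008 m and x of flat_block in the frame of block_tray between -0.025 and 0.025 m and y of flat_block in the frame of block_tray between -0.025 and 0.025 m and angle between flat_block's own z axis and vertical below 0.06 rad and linear speed of flat_block below 0.02 m/s and value of joint handle below 0.003 m); the robot touches nothing.
It fails at once if the block is pressed or knocked on the stone with more than 30 N (contact force between flat_block and whetstone above 30 N).
It fails at once if a bystander is moved by more than 25 mm (distance of any of tuna_tin, salt_shaker, spice_b from where it was at the start of the episode above 0.025 m).
It also fails if it takes over 64 s, if anything falls off the work surface, if the arm or the gripper's body presses on something with over 40 N, if the wrist force passes 120 N, or if a joint passes its speed limit or range.

## Working session

There is one attempt and no reset: what is moved stays moved. The work goes in short steps, Python scripts to look and compute and a shell command to move; the robot and the scene stay as the last step left them, time stands still between calls to the robot, and variables do not carry over. Pictures are saved under pics/ and viewed, at most 10 in all, crops included, and the job is handed in when it is done.

```bash
ls; mkdir -p pics
python3 - <<'E'
from workcell import manip, cams
import cv2,numpy as np
o=manip.get_obs();print(o['clock'],o['eef_pos'],o['ee_rot'],o['finger_gap'],o['force'],manip.hold_point_z)
for n in ['scene','side','wrist']:
    f=cams.grab_frame(n);np.save(f'pics/{n}0.npy',f['frame']);cv2.imwrite(f'pics/{n}0.png',f['frame'][:,:,::-1])
    print(n,f['vfov'],f['cx'],f['cy'],np.round(f.get('cam_to_world',f.get('T_tool_cam')),4).tolist())
E
```

```text
jog.py
pics
workcell.py
0.0 [5.49704465e-01 5.44192337e-05 2.30705713e-01] [ 7.07118284e-01  7.07094887e-01 -4.01765615e-04 -6.25236984e-04] 0.9986135028658624 [-0.57079478  0.32420112  0.10980113] -0.0187
scene 54.89198292485524 323.4457881291448 200.13460570693357 [[-0.8963, -0.2151, 0.3877, 0.2593], [-0.4432, 0.4122, -0.796, 0.7055], [0.0115, -0.8853, -0.4648, 0.4693], [0.0, 0.0, 0.0, 1.0]]
side 44.97295109557197 321.05997624288864 207.79814801542028 [[-0.9749, -0.1669, 0.1472, 0.4286], [-0.2221, 0.7689, -0.5995, 0.7664], [-0.0131, -0.6172, -0.7867, 0.9993], [0.0, 0.0, 0.0, 1.0]]
wrist 64.84361542752315 321.2402518193458 203.2683075737472 [[0.0007, -0.9633, -0.2684, 0.0669], [1.0, 0.001, -0.0013, 0.0003], [0.0016, -0.2684, 0.9633, -0.1421], [0.0, 0.0, 0.0, 1.0]]
```

View pics/scene0.png

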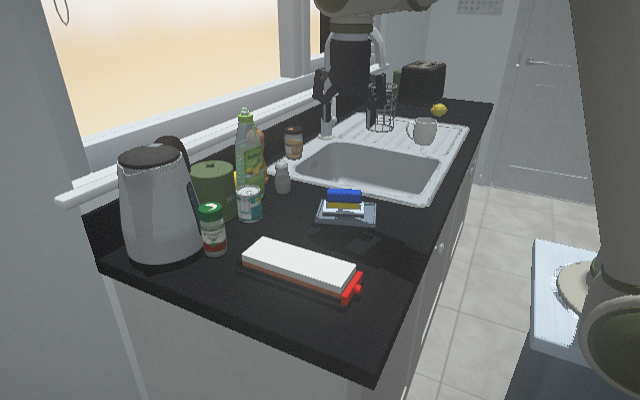

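View pics/side0.png

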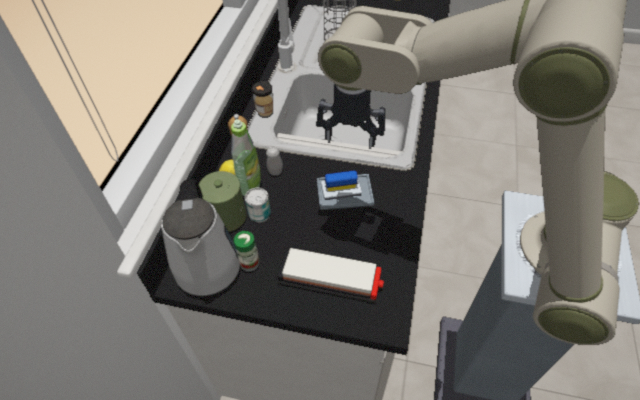

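The scene view shows the stone at (300,265) with its red stop at (352,290), and the block at (344,203) in its tray. In the side view the stone is at (333,272), its red stop at (377,283), and the block at (343,183). The tin, shaker and green-lid jar stand left of these, on the far side.

```bash
cat > h.py <<'E'
import cv2,numpy as np
from workcell import manip, cams
from scipy.spatial.transform import Rotation as R
def grab(n):
    if n=='wrist':
        o=manip.get_obs(); f=cams.grab_frame(n)
        T=np.eye(4);T[:3,:3]=R.from_quat(o['ee_rot']).as_matrix();T[:3,3]=o['eef_pos'];M=T@f['T_tool_cam']
    else:
        f=cams.grab_frame(n);M=f['cam_to_world']
    return f['frame'],(200/np.tan(np.radians(f['vfov']/2)),f['cx'],f['cy'],np.array(M))
def cast(c,px,z):
    f,cx,cy,M=c;px=np.atleast_2d(np.float64(px))
    d=np.c_[(px[:,0]-cx)/f,(px[:,1]-cy)/f,np.ones(len(px))]@M[:3,:3].T
    t=(z-M[2,3])/d[:,2]
    return M[:3,3]+t[:,None]*d
def blob(m):
    m=cv2.morphologyEx(m.astype(np.uint8),cv2.MORPH_OPEN,np.ones((3,3)))
    cs,_=cv2.findContours(m,cv2.RETR_EXTERNAL,cv2.CHAIN_APPROX_NONE)
    return max(cs,key=cv2.contourArea)[:,0,:] if cs else None
def rect(c,px,z):
    p=cast(c,px,z)[:,:2]
    (x,y),(w,h),a=cv2.minAreaRect((p*1000).astype(np.float32))
    if w<h: w,h,a=h,w,a+90
    return np.round([x,y,w,h,(a+90)%180-90],1)
def masks(im,roi):
    hsv=cv2.cvtColor(im,cv2.COLOR_RGB2HSV).astype(int);H,S,V=hsv[...,0],hsv[...,1],hsv[...,2]
    k=np.zeros(H.shape,bool);x0,y0,x1,y1=roi;k[y0:y1,x0:x1]=1
    return dict(cream=k&(V>170)&(S<60),blue=k&(H>100)&(H<130)&(S>150)&(V>60),red=k&((H<6)|(H>174))&(S>180)&(V>100),yellow=k&(H>18)&(H<32)&(S>120))
E
python3 - <<'E'
from h import *
for n,rs,rb in [('scene',(230,230,375,310),(310,180,385,230)),('side',(270,240,390,300),(310,165,380,212))]:
    im,c=grab(n)
    s=masks(im,rs);b=masks(im,rb)
    print(n,'stone',rect(c,blob(s['cream']),.046),'red',cast(c,blob(s['red']).mean(0),.03).round(3))
    hs=cv2.cvtColor(im,cv2.COLOR_RGB2HSV)
    p=blob(b['blue']);print('blue',rect(c,p,.063),p.min(0),p.max(0))
    # tray rim: grey pixels above the black worktop
    x0,y0,x1,y1=rb;k=np.zeros(im.shape[:2],bool);k[y0:y1,x0:x1]=1
    t=blob(k&(hs[...,2]>70));print('tray',rect(c,t,.006),rect(c,t,.012))
    crop=im[rb[1]-5:rb[3]+5,rb[0]-5:rb[2]+5,::-1];cv2.imwrite(f'pics/c_{n}.png',cv2.resize(crop,None,fx=7,fy=7,interpolation=0))
im,c=grab('wrist');cv2.imwrite('pics/w1.png',im[:,:,::-1])
E
```

```text
scene stone [ 5.519e+02  2.097e+02  2.034e+02  7.040e+01 -1.000e-01] red [[0.444 0.21  0.03 ]]
blue [575.7 -51.9  78.7  30.4  22.1] [327 189] [360 195]
tray [ 580.8 -117.4  257.2  213.5  -62.3] [ 576.6 -106.8  253.9  210.8  -62.3]
side stone [ 5.500e+02  2.077e+02  2.047e+02  7.080e+01 -1.000e-01] red [[0.439 0.211 0.03 ]]
blue [573.9 -54.3  84.   44.5  22.8] [326 171] [356 186]
tray [568.6 -70.  146.  127.1  18. ] [567.7 -64.9 145.1 126.4  18. ]
```

View pics/w1.png

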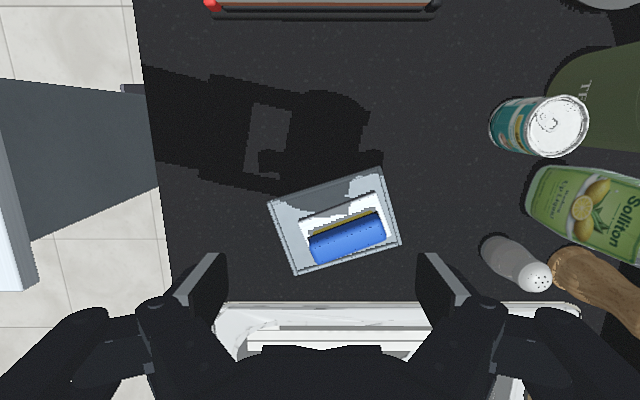

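Run:
```python
from h import *
im,c=grab('wrist')
hs=cv2.cvtColor(im,cv2.COLOR_RGB2HSV).astype(int);H,S,V=hs[...,0],hs[...,1],hs[...,2]
b=blob((H>100)&(H<130)&(S>150)&(V>60));m=b.mean(0).round();print(b.min(0),b.max(0),'blue',rect(c,b,.063))
x,y=map(int,m)
for d in range(0,200,6): print(d,im[y,min(x+d,639)],im[min(y+d,399),x],end=' | ')
```

```text
[310 214] [385 263] blue [575.7 -58.6  80.6  33.3  22.4]
0 [102 155 237] [102 155 237] | 6 [ 96 150 233] [ 93 145 231] | 12 [ 93 147 232] [ 81 136 225] | 18 [ 89 142 229] [84 89 92] | 24 [ 85 140 228] [42 43 45] | 30 [ 82 137 225] [49 52 54] | 36 [ 71 124 216] [47 50 52] | 42 [175 188 197] [57 58 60] | 48 [173 186 194] [48 50 54] | 54 [34 35 38] [50 51 53] | 60 [50 52 55] [50 52 56] | 66 [50 51 55] [168 171 172] | 72 [48 51 53] [221 226 226] | 78 [51 53 56] [221 226 228] | 84 [53 54 57] [216 219 219] | 90 [44 45 49] [130 133 132] | 96 [48 50 54] [235 237 236] | 102 [52 53 56] [141 143 143] | 108 [49 50 54] [24 24 30] | 114 [53 55 56] [37 39 41] | 120 [55 56 57] [31 35 38] | 126 [44 47 51] [34 35 41] | 132 [54 55 56] [38 38 41] | 138 [24 24 24] [35 37 43] | 144 [85 87 89] [34 35 39] | 150 [84 86 87] [33 36 40] | 156 [83 85 86] [37 39 42] | 162 [42 44 45] [28 30 35] | 168 [48 51 54] [28 30 35] | 174 [56 58 59] [28 30 35] | 180 [48 51 54] [28 30 35] | 186 [48 51 53] [28 30 35] | 192 [48 49 51] [28 30 35] | 198 [50 51 54] [28 30 35] |
```

The wrist view shows the tray's corners at about (267,202), (380,167), (402,243) and (297,275), with the blue handle at (347,240). I'll cast those corners and start turning above the block.

```bash
python3 - <<'E'
from h import *
im,c=grab('wrist')
p=cast(c,[(267,202),(380,167),(402,243),(297,275)],.012);print(p.round(4),p.mean(0))
im,c=grab('side');print('kettle',cast(c,(205,285),0),'jar',cast(c,(250,268),0),'tin',cast(c,(260,218),0))
E
python3 jog.py '1 -0.03 0.01 0 0 0 -0.18; 1 -0.055 0.025 0.01 0 0 -0.36;1 -0.055 0.025 0.02 0 0 -0.54;1 -0.055 0.025 0.03 0 0 -0.72;1 -0.055 0.025 0.04 0 0 -0.9'
python3 jog.py '1 0 0 0 0 0 -0.18;1 0 0 0 0 0 -0.36;1 0 0 0 0 0 -0.54;1 0 0 0 0 0 -0.72;1 0 0 0 0 0 -0.9'
python3 jog.py '1 0 0 0 0 0 -0.16;1 0 0 0 0 0 -0.16'
python3 - <<'E'
from h import *
im,c=grab('wrist');cv2.imwrite('pics/w2.png',im[:,:,::-1])
hs=cv2.cvtColor(im,cv2.COLOR_RGB2HSV).astype(int);H,S,V=hs[...,0],hs[...,1],hs[...,2]
b=blob((H>100)&(H<130)&(S>150)&(V>60));print(b.min(0),b.max(0),'blue',rect(c,b,.063))
E
```

```text
[[ 0.4851 -0.0323  0.012 ]
 [ 0.6174  0.0097  0.012 ]
 [ 0.6494 -0.0845  0.012 ]
 [ 0.5189 -0.1285  0.012 ]] [ 0.56770723 -0.0589067   0.012     ]
kettle [[8.30374141e-01 2.86902321e-01 1.11022302e-16]] jar [[7.41435074e-01 2.20134528e-01 1.11022302e-16]] tin [[0.76271882 0.07121603 0.        ]]
clock: 1.08
eef_pos: [0.575, -0.0551, 0.1909]
ee_rot: [0.326, 0.945, 0.0, -0.0]
force: [0.5, -0.2, -0.5]
finger_gap: 0.997
finger_force: 0.0
clock: 1.7
eef_pos: [0.575, -0.055, 0.1913]
ee_rot: [-0.117, 0.993, 0.0, -0.0]
force: [0.1, -0.0, -1.0]
finger_gap: 1.0
finger_force: 0.0
clock: 1.95
eef_pos: [0.575, -0.055, 0.1913]
ee_rot: [-0.193, 0.981, 0.0, -0.0]
force: [-0.3, 1.4, -0.2]
finger_gap: 1.002
finger_force: 0.0
[297 145] [326 236] blue [575.6 -65.1  82.4  25.7  22.5]
```

View pics/w2.png

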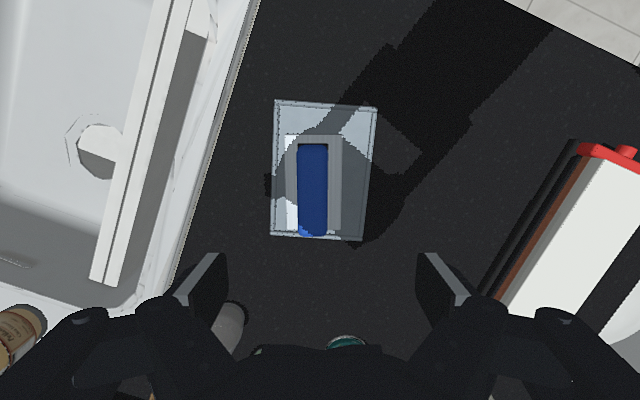

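The handle is seen end-on at column 312 (297–326), rows 145–236, about 7.5 mm off the tool centre, and parallel to the pads. I'll go down and grip it.

```bash
python3 jog.py '1 0.003 -0.0075 0.04 0 0 0;1 0.003 -0.0075 0.08 0 0 0;1 0.003 -0.0075 0.12 0 0 0;1 0.003 -0.0075 0.145 0 0 0;1 0.003 -0.0075 0.157 0 0 0'
python3 jog.py '1 0 0 0 0 0 0;0 0 0 0 0 0 0;0 0 0 0 0 0 0;0 0 0 0 0 0 0;0 0 0 0 0 0 0'
python3 jog.py '0 0 0 0 0 0 0;0 0 0 0 0 0 0;0 0 0 0 0 0 0;0 0 0 0 0 0 0'
```

```text
clock: 2.62
eef_pos: [0.5747, -0.063, 0.0331]
ee_rot: [-0.192, 0.981, 0.0, -0.001]
force: [-1.1, 0.3, 0.9]
finger_gap: 0.999
finger_force: 0.0
clock: 3.25
eef_pos: [0.5752, -0.0632, 0.0346]
ee_rot: [-0.193, 0.981, -0.0, 0.0]
force: [-0.4, -1.0, 1.5]
finger_gap: 0.313
finger_force: 62.7
clock: 3.75
eef_pos: [0.5753, -0.0631, 0.0344]
ee_rot: [-0.193, 0.981, -0.0, 0.0]
force: [1.9, -1.5, 1.0]
finger_gap: 0.313
finger_force: 62.7
```

```bash
python3 jog.py '0 0 0 -0.01 0 0 0;0 0 0 -0.03 0 0 0;0 0 0 -0.06 0 0 0;0 0 0 -0.09 0 0 0;0 0 0 -0.1 0 0 0'
python3 jog.py '0 -0.004 0.03 0 0 0 0.04;0 -0.009 0.08 0 0 0 0.12;0 -0.016 0.135 0 0 0 0.2;0 -0.022 0.19 0 0 0 0.28;0 -0.028 0.24 0 0 0 0.36'
python3 jog.py '0 -0.004 0.02 0 0 0 0.02;0 -0.008 0.04 0 0 0 0.031;0 -0.008 0.04 0 0 0 0.031;0 -0.008 0.04 0 0 0 0.031'
python3 - <<'E'
from h import *
o=manip.get_obs();print(o['eef_pos'],o['ee_rot'],o['force'],o['moment'])
im,c=grab('wrist');cv2.imwrite('pics/w3.png',im[:,:,::-1])
im2,c2=grab('side');cv2.imwrite('pics/s3.png',cv2.resize(im2[140:320,240:440,::-1],None,fx=4,fy=3))
cv2.imwrite('pics/b3.png',np.vstack([cv2.resize(im,(480,300))[:,:,::-1],cv2.resize(im2[160:310,230:430],(400,300))[:,:,::-1].repeat(1,0) if 0 else cv2.resize(im2[160:310,230:470],(480,300))[:,:,::-1]]))
E
```

```text
clock: 4.38
eef_pos: [0.5752, -0.063, 0.1359]
ee_rot: [-0.193, 0.981, -0.0, 0.001]
force: [-0.4, 0.2, -3.6]
finger_gap: 0.318
finger_force: 62.3
clock: 5.0
eef_pos: [0.5084, 0.1712, 0.1335]
ee_rot: [-0.013, 1.0, -0.0, -0.001]
force: [0.5, 0.7, -4.1]
finger_gap: 0.316
finger_force: 62.3
clock: 5.5
eef_pos: [0.5162, 0.2093, 0.1337]
ee_rot: [0.001, 1.0, -0.0, -0.001]
force: [-1.0, -0.9, -2.4]
finger_gap: 0.318
finger_force: 62.2
[0.51623957 0.20926986 0.13372126] [ 8.64712238e-04  9.99999265e-01 -2.43918000e-04 -8.13786715e-04] [-1.01169789 -0.94536245 -2.35775336] [-0.06278816  0.01065511  0.01193829]
```

View pics/b3.png

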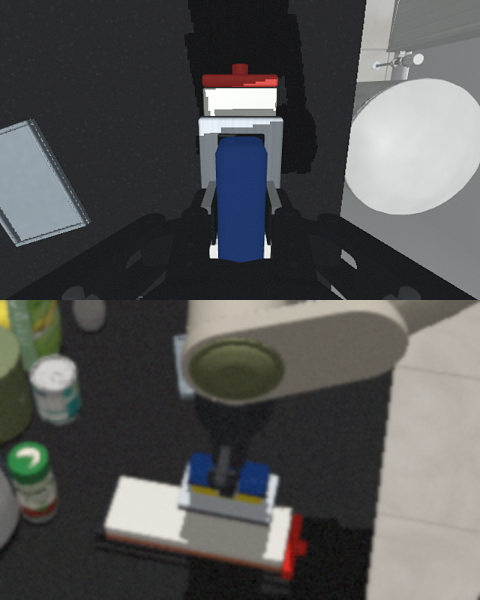

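The block is held level and in line above the stone. In the wrist half of the picture the sole's front edge is near row 157, and the stone's red end is near row 117 (both full-size).

Run:
```python
from h import *
im,c=grab('wrist');o=manip.get_obs()
print(o['eef_pos'])
hs=cv2.cvtColor(im,cv2.COLOR_RGB2HSV).astype(int)
g=im.astype(int).sum(2)
print('col320 rows',[(r,*im[r,315]) for r in range(100,190,3)])
p=blob((hs[...,0]>100)&(hs[...,0]<130)&(hs[...,1]>150)&(hs[...,2]>60));print('blue',p.min(0),p.max(0))
m=masks(im,(250,80,400,135));q=blob(m['red']);print('red',q.min(0),q.max(0))
print('row165',[(k,g[165,k]) for k in range(255,385,4)])
for nm,px,z in [('sole front z.118',(320,157),.118),('stone red edge',(320,117),.046),('soleL',(266,165),.118),('soleR',(376,165),.118),('handle front',(320,p.min(0)[1]),.1623)]: print(nm,cast(c,px,z))
```

```text
[0.51663144 0.20910199 0.1341739 ]
col320 rows [(100, np.uint8(123), np.uint8(38), np.uint8(36)), (103, np.uint8(128), np.uint8(45), np.uint8(43)), (106, np.uint8(126), np.uint8(42), np.uint8(42)), (109, np.uint8(123), np.uint8(39), np.uint8(36)), (112, np.uint8(111), np.uint8(36), np.uint8(32)), (115, np.uint8(68), np.uint8(9), np.uint8(8)), (118, np.uint8(245), np.uint8(248), np.uint8(245)), (121, np.uint8(252), np.uint8(254), np.uint8(251)), (124, np.uint8(251), np.uint8(254), np.uint8(251)), (127, np.uint8(251), np.uint8(253), np.uint8(251)), (130, np.uint8(251), np.uint8(254), np.uint8(251)), (133, np.uint8(251), np.uint8(254), np.uint8(251)), (136, np.uint8(250), np.uint8(253), np.uint8(250)), (139, np.uint8(250), np.uint8(254), np.uint8(250)), (142, np.uint8(250), np.uint8(253), np.uint8(250)), (145, np.uint8(117), np.uint8(120), np.uint8(116)), (148, np.uint8(135), np.uint8(139), np.uint8(134)), (151, np.uint8(134), np.uint8(137), np.uint8(133)), (154, np.uint8(108), np.uint8(110), np.uint8(109)), (157, np.uint8(141), np.uint8(151), np.uint8(157)), (160, np.uint8(219), np.uin
[... 799 characters left out ...]
, (303, np.int64(718)), (307, np.int64(718)), (311, np.int64(694)), (315, np.int64(721)), (319, np.int64(703)), (323, np.int64(708)), (327, np.int64(703)), (331, np.int64(698)), (335, np.int64(713)), (339, np.int64(319)), (343, np.int64(331)), (347, np.int64(330)), (351, np.int64(331)), (355, np.int64(321)), (359, np.int64(335)), (363, np.int64(378)), (367, np.int64(381)), (371, np.int64(387)), (375, np.int64(368)), (379, np.int64(63)), (383, np.int64(65))]
sole front z.118 [[0.4686334 0.2074936 0.118    ]]
stone red edge [[0.44944708 0.20725808 0.046     ]]
soleL [[0.47260727 0.18024709 0.118     ]]
soleR [[0.4727061  0.23572341 0.118     ]]
handle front [[0.47231985 0.20766177 0.1623    ]]
```

```bash
python3 jog.py '0 0.0165 0 0.01 0 0 0;0 0.0165 0 0.025 0 0 0;0 0.0165 0 0.04 0 0 0;0 0.0165 0 0.05 0 0 0;0 0.0165 0 0.054 0 0 0'
python3 jog.py '0 0 0 0 0 0 0;0 0 0 0.001 0 0 0;0 0 0 0.002 0 0 0'
python3 jog.py '0 0 0 0.001 0 0 0;0 0 0 0.002 0 0 0;0 0 0 0.002 0 0 0'
python3 jog.py '0 0 0 0.001 0 0 0;0 0 0 0.002 0 0 0;0 0 0 0.002 0 0 0'
```

```text
clock: 6.28
eef_pos: [0.5003, 0.2097, 0.0794]
ee_rot: [0.001, 1.0, -0.0, -0.001]
force: [-0.3, -0.6, -2.0]
finger_gap: 0.314
finger_force: 62.3
clock: 6.65
eef_pos: [0.5004, 0.2099, 0.0786]
ee_rot: [0.001, 1.0, 0.0, 0.0]
force: [0.1, 0.7, -1.9]
finger_gap: 0.32
finger_force: 62.3
clock: 7.02
eef_pos: [0.5003, 0.2098, 0.0765]
ee_rot: [0.001, 1.0, 0.0, 0.0]
force: [-0.5, -1.1, -0.7]
finger_gap: 0.316
finger_force: 62.7
clock: 7.4
eef_pos: [0.5003, 0.2098, 0.0744]
ee_rot: [0.001, 1.0, -0.0, 0.0]
force: [-0.9, -1.4, 2.1]
finger_gap: 0.317
finger_force: 62.9
```

```bash
cat > avg.py <<'E'
from h import *
F=[];Z=[]
for i in range(12):
    cams.grab_frame('side');o=manip.get_obs();F.append(o['force']);Z.append(o['eef_pos'])
print(np.mean(F,0).round(2),np.std(F,0).round(2),np.mean(Z,0).round(4))
E
python3 avg.py; python3 jog.py '0 0 0 0.001 0 0 0;0 0 0 0.002 0 0 0;0 0 0 0.002 0 0 0'; python3 avg.py
```

```text
[-1.15 -1.46  1.59] [0.36 0.59 0.47] [0.5003 0.2098 0.0744]
clock: 8.38
eef_pos: [0.5003, 0.2098, 0.0723]
ee_rot: [0.001, 1.0, -0.0, 0.0]
force: [-0.8, -2.4, 3.7]
finger_gap: 0.314
finger_force: 63.2
[-1.48 -2.87  3.36] [0.4  0.59 0.61] [0.5003 0.2098 0.0724]
```

```bash
python3 jog.py '0 0 0 0.001 0 0 0;0 0 0 0.0015 0 0 0;0 0 0 0.0015 0 0 0'; python3 avg.py
python3 jog.py '0 -0.003 0 0 0 0 0;0 -0.007 0 0 0 0 0;0 -0.012 0 0 0 0 0;0 -0.017 0 0 0 0 0;0 -0.022 0 0 0 0 0'
```

```text
clock: 9.35
eef_pos: [0.5003, 0.2098, 0.0709]
ee_rot: [0.001, 1.0, -0.0, 0.0]
force: [-1.6, -2.5, 4.0]
finger_gap: 0.321
finger_force: 63.3
[-1.08 -3.71  4.63] [0.53 0.38 0.61] [0.5003 0.2098 0.0709]
clock: 10.58
eef_pos: [0.5215, 0.2104, 0.0705]
ee_rot: [0.001, 1.0, 0.0, -0.001]
force: [-4.9, -0.0, 4.8]
finger_gap: 0.317
finger_force: 63.3
```

```bash
python3 jog.py '0 -0.005 0 0 0 0 0;0 -0.01 0 0 0 0 0;0 -0.015 0 0 0 0 0;0 -0.02 0 0 0 0 0;0 -0.025 0 0 0 0 0' | grep -E 'pos|^force'
python3 jog.py '0 -0.005 0 0 0 0 0;0 -0.01 0 0 0 0 0;0 -0.015 0 0 0 0 0;0 -0.02 0 0 0 0 0;0 -0.025 0 0 0 0 0' | grep -E 'pos|^force'
python3 jog.py '0 -0.005 0 0 0 0 0;0 -0.01 0 0 0 0 0;0 -0.015 0 0 0 0 0;0 -0.02 0 0 0 0 0;0 -0.025 0 0 0 0 0'
```

```text
eef_pos: [0.5465, 0.2104, 0.0705]
force: [-5.8, -0.5, 5.1]
eef_pos: [0.5715, 0.2104, 0.0705]
force: [-5.7, -1.1, 5.0]
clock: 12.45
eef_pos: [0.5966, 0.2104, 0.0705]
ee_rot: [0.001, 1.0, 0.0, -0.001]
force: [-5.3, -0.6, 4.4]
finger_gap: 0.314
finger_force: 63.3
```

```bash
python3 jog.py '0 -0.004 0 0 0 0 0;0 -0.0065 0 0 0 0 0;0 -0.0065 0 0 0 0 0'
python3 - <<'E'
from h import *
im,c=grab('wrist');im2,_=grab('side');o=manip.get_obs();print(o['eef_pos'],o['force'])
cv2.imwrite('pics/b4.png',np.vstack([cv2.resize(im,(480,300)),cv2.resize(im2[160:310,230:470],(480,300))])[:,:,::-1])
E
```

```text
clock: 12.82
eef_pos: [0.6036, 0.2101, 0.0707]
ee_rot: [0.001, 1.0, 0.0, -0.0]
force: [-4.8, 0.5, 4.3]
finger_gap: 0.315
finger_force: 63.2
[0.60359171 0.21010084 0.07082565] [-4.20686647  2.05645201  5.09225877]
```

View pics/b4.png

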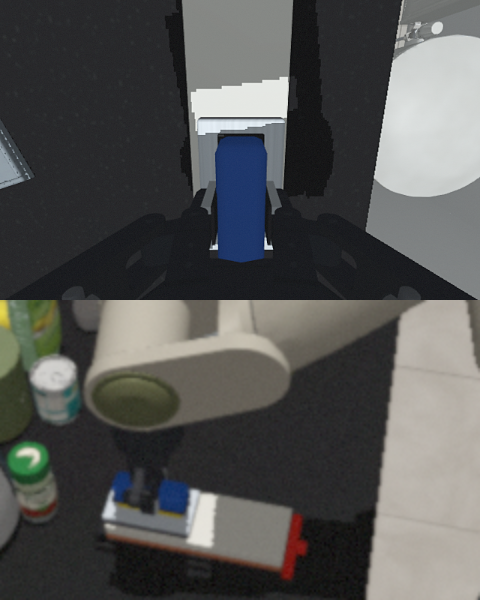

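The block is at the plain end, aligned and centred (sole at columns 197–286 against stone 190–292), and level with the left edge in the side view. It hasn't slipped in the grip. Now the stroke back.

```bash
python3 jog.py '0 0.003 0 0 0 0 0;0 0.007 0 0 0 0 0;0 0.012 0 0 0 0 0;0 0.017 0 0 0 0 0;0 0.022 0 0 0 0 0' | grep -E 'pos|^force'
python3 jog.py '0 0.005 0 0 0 0 0;0 0.01 0 0 0 0 0;0 0.015 0 0 0 0 0;0 0.02 0 0 0 0 0;0 0.025 0 0 0 0 0' | grep -E 'pos|^force'
python3 jog.py '0 0.005 0 0 0 0 0;0 0.01 0 0 0 0 0;0 0.015 0 0 0 0 0;0 0.02 0 0 0 0 0;0 0.025 0 0 0 0 0' | grep -E 'pos|^force'
python3 jog.py '0 0.005 0 0 0 0 0;0 0.01 0 0 0 0 0;0 0.015 0 0 0 0 0;0 0.02 0 0 0 0 0;0 0.025 0 0 0 0 0'
python3 jog.py '0 0.004 0 0 0 0 0;0 0.007 0 0 0 0 0;0 0.007 0 0 0 0 0;0 0.007 0 0 0 0 0'
```

```text
eef_pos: [0.5816, 0.2097, 0.071]
force: [4.3, 0.5, 4.6]
eef_pos: [0.5564, 0.2098, 0.0708]
force: [4.1, -0.4, 5.4]
eef_pos: [0.5314, 0.2098, 0.0708]
force: [4.5, -0.8, 4.1]
clock: 15.42
eef_pos: [0.5064, 0.2098, 0.0708]
ee_rot: [0.001, 1.0, -0.0, -0.0]
force: [4.6, 0.0, 4.1]
finger_gap: 0.317
finger_force: 63.3
clock: 15.92
eef_pos: [0.4992, 0.2098, 0.0706]
ee_rot: [0.001, 1.0, -0.0, -0.001]
force: [1.2, 0.0, 4.2]
finger_gap: 0.311
finger_force: 63.3
```

```bash
python3 jog.py '0 0 0 -0.006 0 0 0;0 0 0 -0.015 0 0 0;0 0 0 -0.03 0 0 0;0 0 0 -0.05 0 0 0;0 0 0 -0.063 0 0 0' | grep -E 'pos|^force'
python3 jog.py '0 -0.01 -0.03 0 0 0 -0.06;0 -0.025 -0.08 0 0 0 -0.12;0 -0.04 -0.12 0 0 0 -0.2;0 -0.05 -0.14 0 0 0 -0.28;0 -0.05 -0.14 0 0 0 -0.315'
python3 jog.py '0 0 0 0 0 0 0'
python3 - <<'E'
from h import *
im,c=grab('wrist');o=manip.get_obs();print(o['eef_pos'],o['ee_rot'])
cv2.imwrite('pics/w5.png',im[:,:,::-1])
E
```

```text
eef_pos: [0.4996, 0.2099, 0.1351]
force: [-0.0, 0.4, -3.3]
clock: 17.18
eef_pos: [0.5497, 0.0685, 0.1339]
ee_rot: [-0.156, 0.988, -0.0, -0.0]
force: [-0.9, 0.9, -3.3]
finger_gap: 0.31
finger_force: 62.3
clock: 17.3
eef_pos: [0.5489, 0.0704, 0.1338]
ee_rot: [-0.156, 0.988, 0.0, -0.0]
force: [-0.1, 0.2, -3.9]
finger_gap: 0.319
finger_force: 62.3
[0.54888946 0.07058298 0.13386011] [-1.55937430e-01  9.87766864e-01  1.65087522e-04 -3.35296587e-04]
```

View pics/w5.png

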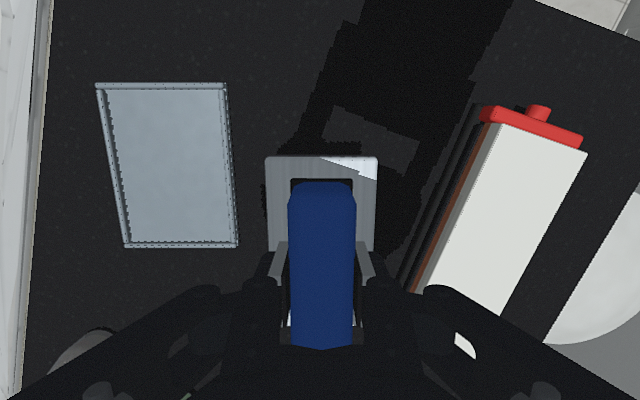

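The tray is empty, with rim corners at about (95,84), (227,83), (238,245) and (124,247), and the block still hangs straight in the grip.

Run:
```python
from h import *
im,c=grab('wrist');o=manip.get_obs()
p=cast(c,[(95,84),(226,83),(236,245),(124,245)],.012);print(p.round(4))
m=p.mean(0);a=np.degrees([np.arctan2(*(p[3]-p[0])[[1,0]]),np.arctan2(*(p[2]-p[1])[[1,0]])]);print(m,a)
t=R.from_quat(o['ee_rot']).as_matrix();print(np.degrees(np.arctan2(-t[1,0],-t[0,0])))
d=t.T@(m-o['eef_pos']);print(d, o['eef_pos'])
```

```text
[[ 0.5163 -0.1281  0.012 ]
 [ 0.4837 -0.0303  0.012 ]
 [ 0.6149  0.0101  0.012 ]
 [ 0.646  -0.086   0.012 ]]
[ 0.56522649 -0.05855526  0.012     ] [18.00231953 17.13254001]
17.959536271610435
[ 0.024323   -0.12797986  0.12187425] [0.54896096 0.07066804 0.13390389]
```

```bash
python3 jog.py '0 0.008 -0.04 0 0 0 0;0 0.018 -0.09 0 0 0 0;0 0.024 -0.12 0 0 0 0;0 0.024 -0.128 0 0 0 0;0 0.024 -0.128 0 0 0 0' | grep -E 'pos|^force'
python3 jog.py '0 0 0 0.03 0 0 0;0 0 0 0.06 0 0 0;0 0 0 0.08 0 0 0;0 0 0 0.09 0 0 0;0 0 0 0.094 0 0 0'| grep -E 'pos|^force'
python3 jog.py '0 0 0 0.002 0 0 0;0 0 0 0.004 0 0 0;0 0 0 0.005 0 0 0;0 0 0 0.005 0 0 0'; python3 avg.py
```

```text
eef_pos: [0.566, -0.0587, 0.1338]
force: [-0.1, 0.3, -3.0]
eef_pos: [0.5662, -0.0586, 0.0398]
force: [0.7, -0.5, -2.4]
clock: 19.15
eef_pos: [0.5664, -0.0595, 0.0353]
ee_rot: [-0.156, 0.988, -0.0, 0.0]
force: [0.3, 0.4, 0.1]
finger_gap: 0.314
finger_force: 62.7
[ 1.17 -0.1   0.36] [0.71 0.47 0.58] [ 0.5664 -0.0595  0.0351]
```

Contact is made with the block seated on the tray floor. I'll release, raise the gripper and check.

```bash
python3 jog.py '0.4 0 0 0 0 0 0;0.7 0 0 0 0 0 0;1 0 0 0 0 0 0;1 0 0 0 0 0 0;1 0 0 0 0 0 0'
python3 jog.py '1 0 0 0 0 0 0;1 0 0 -0.02 0 0 0;1 0 0 -0.06 0 0 0;1 0 0 -0.11 0 0 0;1 0 0 -0.15 0 0 0'
python3 jog.py '1 0 0 0 0 0 0;1 0 0 0 0 0 0'
python3 - <<'E'
from h import *
im,c=grab('wrist');im2,_=grab('scene')
cv2.imwrite('pics/b6.png',np.vstack([cv2.resize(im,(480,300)),cv2.resize(im2[160:310,190:430],(480,300))])[:,:,::-1])
E
```

```text
clock: 20.38
eef_pos: [0.566, -0.0594, 0.0348]
ee_rot: [-0.156, 0.988, 0.0, -0.0]
force: [-0.5, -0.8, -0.0]
finger_gap: 0.998
finger_force: 0.0
clock: 21.0
eef_pos: [0.5661, -0.0594, 0.1869]
ee_rot: [-0.156, 0.988, -0.0, 0.001]
force: [-0.1, 0.3, -0.9]
finger_gap: 1.0
finger_force: 0.0
clock: 21.25
eef_pos: [0.5656, -0.0593, 0.1839]
ee_rot: [-0.156, 0.988, 0.0, -0.001]
force: [-0.1, -0.5, -0.0]
finger_gap: 1.004
finger_force: 0.0
```

View pics/b6.png

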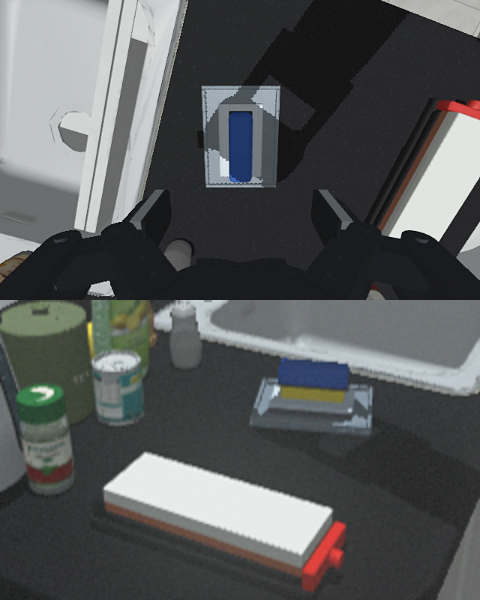

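The block lies flat and centred in its tray at (240,145), and the gripper is clear. The tin, shaker and jar are upright and look unmoved.

```bash
python3 -c "
from workcell import manip, cams
print(manip.finish_job())"
```

```text
the job is handed in; nothing more can be done
None
```

The job is handed in with no verdict returned: the block made one pressed stroke (handle about 6 mm in, judged from force) from the red end to the plain end and back, and the final picture shows it flat in its tray, released, with the tin, shaker and jar still standing.

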